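# Set the strain viewer's analyser to the red line

### The job

The strain viewer on the bench is to show the clear plastic bracket on its stage in dark field: push the blue lever round with a fingertip or the outside of the fingers, without gripping it, until the yellow pointer of the black analyser ring stands on the red line of the white dial, and leave it standing there. Keep off the dark filter in the middle of the ring, do not turn the white dial, and leave the bracket, the spray can, the pen cup and the safety glasses as they are.

Things in the scene. Friction and masses are not known exactly. Their poses are not given: they have to be found in the camera images.
- viewer: Strain viewer fixed to the bench: white light box (own x -115 to 155 mm, own y +-110, 54 tall) with a lit stage; rear steel column 131 mm from the axis towards own +x, 189 tall; it carries overhead a level ring (radius 99 mm, underside at 130) with the white dial and black analyser ring. Origin: on the bench under their common vertical axis. Own z up, own +x from axis to column.
- axis (a point): Point on the vertical axis about which dial and analyser turn, at the height of the dial's face (149 mm above the bench).
- analyser (a joint): Angle of the black analyser ring (radius 78 mm, top 158 mm up) with yellow pointer and blue lever, rad, counter-clockwise positive from above, stops at +-1.35; at 0 the lever points along the viewer's own -x. Pointer is on the red line when it equals dial; it starts 0.3 to 1.6 rad below that. Friction 0.25 N m (2 N at the tab), no spring or detents: it stays where left.
- dial (a joint): Angle of the white graduated dial (radius 79 to 98.5 mm, face 149 mm above the bench, black marks every 10 degrees, one red line), rad, positive counter-clockwise seen from above. Preset, different each time, clamped hard; not to be turned.
- red_line (a point): Middle of the red radial line on the dial's face, 89 mm from the axis. The line is 4 mm wide and 19 mm long and ends outside in a red block 9 mm wide on the rim. At dial = 0 it lies from the axis towards the viewer's own +y. This point's own axes turn with the dial and are parallel to the viewer's at dial = 0.
- pointer (a point): Tip of the yellow pointer of the analyser ring, 87 mm from the axis, just above the dial. Seen from above it stands 90 degrees clockwise from the lever. This point's own axes turn with the analyser and are parallel to the viewer's at analyser = 0.
- tab (a point): Middle of the top of the lever's upright blue finger tab, 121 mm from the axis, 190 mm above the bench. The tab is 26 mm long radially (108 to 134 mm from the axis), 14 mm wide, 36 mm tall (154 to 190 mm above the bench). A flat arm 8 mm wide, top 159 mm above the bench, joins it to the ring. Below the tab nothing is higher than 54 mm.
- lever_left: The half of the lever (arm and tab, split down its middle plane) on its clockwise side, seen from above: the half to push against to turn the analyser counter-clockwise. Origin on the axis at bench height.
- lever_right: The other half of the lever, on its counter-clockwise side. Origin on the axis at bench height. Touching both halves hard at the same time counts as gripping the lever.
- filter: The dark polarising filter disc in the analyser ring, radius 55 mm, face 151 mm above the bench; not to be touched. Origin on the axis at bench height.
- bracket: Clear bent plastic bracket 70 x 42 x 38 mm lying loose on the lit stage under the filter. Origin: centre of its underside.
- can: White and blue spray can with a red cap, 52 mm diameter, 182 mm tall, standing loose on the bench. Origin: centre of its foot.
- pen_cup: White tube 60 mm diameter, 95 mm tall, with pens and brushes up to about 155 mm, standing loose on the bench. Origin: centre of its foot.
- glasses: Clear safety glasses with black temples, about 145 x 120 x 49 mm, loose on the bench. Origin: under the bridge of the lenses; own +x along the temples.

How it is judged:
On the way:
1. the fingers push against the clockwise side of the lever (contact force between the fingers and lever_left above 0.5 N), for 0.1 s.
At the end, for the whole second after the job is handed in: The yellow pointer stands within 0.055 rad (about 3 degrees, 5 mm at the dial) of the red line and the analyser is at rest; the dial has not been turned (red line within 4 mm of its start); bracket, can, pen cup and glasses are within 20 mm of their starts and not tipped (angle between the x axis of pointer and the x axis of red_line, either way round below 0.055 rad and velocity of joint analyser between -0.02 and 0.02 rad/s and distance of red_line from where it was at the start of the episode below 0.004 m and not (distance of bracket from where it was at the start of the episode above 0.02 m) and not (distance of can from where it was at the start of the episode above 0.02 m) and not (distance of pen_cup from where it was at the start of the episode above 0.02 m) and not (distance of glasses from where it was at the start of the episode above 0.02 m) and not (angle between bracket's own z axis and vertical above 0.3 rad) and not (angle between can's own z axis and vertical above 0.3 rad) and not (angle between pen_cup's own z axis and vertical above 0.3 rad) and not (angle between glasses's own z axis and vertical above 0.3 rad)); the robot touches nothing.
It fails at once if the lever is gripped: fingers press on both its sides at once (over 1.5 N each) (contact force between the fingers and lever_left above 1.5 N and contact force between the fingers and lever_right above 1.5 N).
It fails at once if the filter is touched (contact force between any of the fingers, the arm and filter above 0.3 N).
It fails at once if the dial is turned (red line moved over 4 mm) (distance of red_line from where it was at the start of the episode above 0.004 m).
It fails at once if the bracket, can, pen cup or glasses are moved or lifted over 20 mm, or tipped (distance of any of bracket, can, pen_cup, glasses from where it was at the start of the episode above 0.02 m or angle between any of bracket, can, pen_cup, glasses's own z axis and vertical above 0.3 rad).
It also fails if it takes over 38 s, if anything falls off the work surface, if the arm or the gripper's body presses on something with over 40 N, if the wrist force passes 120 N, or if a joint passes its speed limit or range.

### The arm

A 7-joint arm with a two-finger parallel gripper is mounted at the origin on the work surface. World frame = base frame: x ahead of the robot, y to its left, z up, the work surface at z = 0. Lengths are in m, angles in rad, forces in N, time in s.
With the tool pointing down it reaches from about 0.4 to 0.875 m from the base axis. Payload 19.3 kg.
Tool frame: the origin (TCP) lies on the mounting face of the last link; the fingertips stand 173 mm ahead of it and the grasp point (between the pads) lies 155 mm ahead of it; z points along the fingers, y is the line along which they close (so a half turn about z gives the same grasp; the last joint's range is limited). The gripper opens to 85 mm and grips with 20 to 120 N. Pads are 22 mm wide; open, the fingers measure 114 mm over their backs; the gripper's body (76 mm by 85 mm) begins 54 mm behind the grasp point. The pads swing forward as they close: fully open they stand 13 mm farther back than shut.
Start: joints at [-1.252, 0.521, -0.036, 1.599, 0.021, 1.021, -0.113], TCP at [0.237, 0.578, 0.405] pointing down, gripper open.
Joint ranges: [-2.91, 2.91], [-0.3, 2.13], [-1.5, 1.42], [0.17, 2.43], [-1.26, 4.41], [0.16, 1.93], [-2.52, 2.52]. Speed limits (rad/s): [1.89, 1.89, 2.39, 2.39, 3.01, 3.01, 3.01].

### API

Orientations are given as [roll, pitch, yaw] about the fixed x, y, z axes, in that order (R = Rz(yaw) Ry(pitch) Rx(roll)).
In Python, from workcell import bot, vision gives the robot as it stands.
- The arm moves only by the shell command python3 -m creep 'ROWS' [FORCE]. ROWS is JSON, a list that holds one entry, the list of rows, each a list of 7 numbers: the opening, from -1 (shut) to 1 (fully open), then the shift along the tool's x, y, z in cm, then the turn, a rotation vector about the tool's x, y, z in rad. In form: [[[grip, tx, ty, tz, rx, ry, rz], ...]]. A call has 1 to 12 rows; each row shifts and turns the commanded pose from where the row before left it, along the tool's axes as they then stand; what a row does not reach is not made up. A row lasts 1/8 s, in which the tool goes at most 62.5 mm and 10.7 degrees, less where a joint would pass 70% of its speed; a pose out of reach is approached as far as the arm can. A call with a gripper value outside its range is refused whole. The fingers move at their own pace and stop on an object; FORCE is the grip in N (left out, the last holds). Time passes only in rows, so rows that do not move let the fingers close. It gives the time, the measured TCP pose, the force, the opening and the grip force at its end, in the units of the state.
- bot.observe(): the state, without advancing time (a new reading comes with each control period).
- vision.grab_frame(name): name is "side" or "top"; returns a dict with "image" (480x640x3 uint8, blue, green, red), "depth" (480x640 float32, m along the optical axis (not along the pixel's ray), 0 where there is no reading), "fovy" (degrees; the focal length in pixels is half the picture's height over the tangent of half this angle, whatever the lens; pixels are square), "cx", "cy" (the principal point, pixels), "cam_to_world" (4x4, takes a point from camera to world coordinates). Camera axes: x right, y down, z forward; pixel columns grow to the right and rows downward; lengths in m; the calibration is good to about 2 mm. A picture is of the moment at which its call begins.
- bot.job_done(): hands the job in; it is judged then, once.
The state is a dict: "clock": time; "qpos": joint angles; "qd": joint speeds; "joint_efforts": joint torques, N m; "position": TCP position; "tool_rot": TCP orientation; "force": force on the tool from outside, world axes, zero at the start; "moment": the same for the moment, N m; "grip_width": finger opening in m; "finger_force": force on a finger pad.
Only numpy, scipy, OpenCV 4.12 (cv2) and the standard library are available. Lean on these libraries where they do the work, as an engineer would, in place of code of your own. Each camera call takes 0.05 s, during which the arm holds its last target. There are 200 camera calls.

## Working session

There is one attempt and no reset: what is moved stays moved. The work goes in short steps, Python scripts to look and compute and a shell command to move; the robot and the scene stay as the last step left them, time stands still between calls to the robot, and variables do not carry over. Pictures are saved under pics/ and viewed, at most 10 in all, crops included, and the job is handed in when it is done.

```bash
mkdir -p pics; ls; python3 - <<'E'
from workcell import bot, vision
import cv2,numpy as np
s=bot.observe();print({k:np.round(v,3).tolist() for k,v in s.items()})
for n in("top","side"):
    f=vision.grab_frame(n);cv2.imwrite(f"pics/{n}0.png",f["image"]);np.savez(f"pics/{n}0.npz",**f)
    print(n,f["fovy"],f["cx"],f["cy"],np.round(f["cam_to_world"],3).tolist())
E
```

```text
pics
{'clock': 0.0, 'qpos': [-1.252, 0.522, -0.036, 1.6, 0.021, 1.021, -0.113], 'qd': [0.002, -0.001, -0.0, -0.001, -0.002, 0.001, 0.0], 'joint_efforts': [0.002, -92.71, 1.981, -36.991, 0.018, 0.009, 0.0], 'position': [0.237, 0.578, 0.404], 'tool_rot': [-3.14, 0.0, 2.753], 'force': [0.122, 0.093, 0.338], 'moment': [-0.004, -0.04, 0.022], 'finger_force': 0.0, 'grip_width': 0.085}
top 55.63670050164205 321.4045160931875 236.22184292621648 [[-0.027, -0.995, 0.095, 0.487], [-1.0, 0.026, -0.005, 0.028], [0.003, -0.095, -0.995, 0.888], [0.0, 0.0, 0.0, 1.0]]
side 55.4400219808684 326.55804738909484 234.91652735013886 [[-0.992, -0.067, 0.105, 0.463], [-0.124, 0.531, -0.838, 0.729], [-0.0, -0.845, -0.535, 0.602], [0.0, 0.0, 0.0, 1.0]]
```

View pics/top0.png

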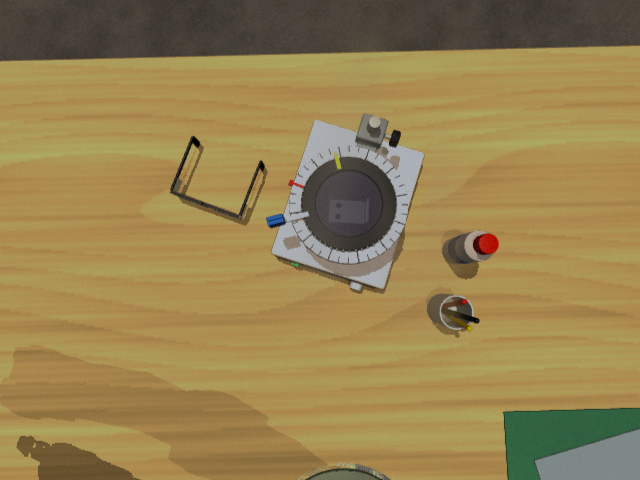

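View pics/side0.png

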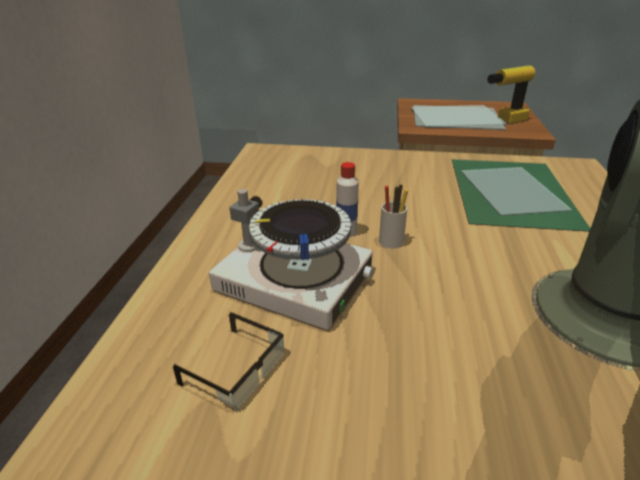

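The top view shows the red block at (291,183), the yellow pointer at (338,160), the blue tab at (276,220), the column at (372,130) and the ring centre near (349,204). The lever must go counter-clockwise by about 1 rad. The side view shows the tab at (304,245), with free space around it.

```bash
cat > h.py <<'E'
import cv2,numpy as np
from workcell import bot,vision
def look(n="top",f=None):
    f=f or vision.grab_frame(n)
    im=f["image"];hsv=cv2.cvtColor(im,cv2.COLOR_BGR2HSV);d=f["depth"]
    F=240/np.tan(np.radians(float(f["fovy"])/2));v,u=np.indices(d.shape)
    P=np.stack([(u-f["cx"])/F*d,(v-f["cy"])/F*d,d],-1)@f["cam_to_world"][:3,:3].T+f["cam_to_world"][:3,3]
    return f,hsv,P
def ray(f,u,v,z):
    F=240/np.tan(np.radians(float(f["fovy"])/2));T=f["cam_to_world"]
    r=T[:3,:3]@np.array([(u-f["cx"])/F,(v-f["cy"])/F,1]);return (T[:3,3]+r*(z-T[2,3])/r[2])[:2]
def pts(hsv,P,lo,hi,c,z0,z1,r0=.05,r1=.15):
    m=cv2.inRange(hsv,lo,hi)>0
    r=np.hypot(P[...,0]-c[0],P[...,1]-c[1])
    m&=(r<r1)&(r>r0)&(P[...,2]>z0)&(P[...,2]<z1);return m
COL=dict(red=((0,140,80),(8,255,255)),yellow=((23,150,80),(35,255,255)),blue=((100,130,50),(130,255,255)))
def report(c,f,hsv,P):
    out={}
    for k,z0,z1 in(("red",.135,.16),("yellow",.14,.17),("blue",.18,.2)):
        m=pts(hsv,P,*COL[k],c,z0,z1)
        p=P[m].mean(0);out[k]=np.arctan2(p[1]-c[1],p[0]-c[0])
        print(k,m.sum(),np.round(p,4),"r",round(np.hypot(*(p[:2]-c)),4),"ang",round(out[k],4))
    return out
E
python3 - <<'E'
from h import *
from scipy.optimize import least_squares
f=dict(np.load("pics/top0.npz"));f,hsv,P=look(f=f)
c=ray(f,349,204,.15)
# white dial points z~.149 -> circle fit of annulus via outer & inner edges
for _ in range(4):
    r=np.hypot(P[...,0]-c[0],P[...,1]-c[1])
    m=(abs(P[...,2]-.149)<.005)&(hsv[...,1]<60)&(hsv[...,2]>120)&(r<.105)&(r>.07)
    q=P[m][:,:2]; a=np.arctan2(*(q-c).T[::-1]); rr=np.hypot(*(q-c).T)
    b=np.digitize(a,np.linspace(-np.pi,np.pi,37)); 
    g=np.array([q[b==i].mean(0) for i in range(1,37) if (b==i).sum()>4])
    s=least_squares(lambda x:np.hypot(g[:,0]-x[0],g[:,1]-x[1])-x[2],[*c,.09]);c=s.x[:2]
print("axis",c,s.x[2],np.std(s.fun),"z",np.median(P[m][:,2]))
report(c,f,hsv,P)
f,hsv,P=look(f=dict(np.load("pics/side0.npz")));report(c,f,hsv,P)
E
```

```text
axis [ 0.61075952 -0.02227207] 0.08863648923162253 0.0002713812442733885 z 0.1481872540587409
red 42 [0.6464 0.0656 0.1488] r 0.0948 ang 1.1859
yellow 51 [ 0.6791 -0.0057  0.1583] r 0.0703 ang 0.2372
blue 137 [0.5821 0.0948 0.189 ] r 0.1205 ang 1.8111
red 27 [0.647  0.0729 0.1478] r 0.1019 ang 1.207
yellow 35 [ 0.6749 -0.0047  0.1588] r 0.0665 ang 0.2666
blue 78 [0.581  0.0997 0.19  ] r 0.1256 ang 1.8098
```

```bash
python3 -m creep '[[[-1,0,0,0,0,0,0.157],[-1,0,0,0,0,0,0.157],[-1,0,0,0,0,0,0.157],[-1,0,0,0,0,0,0.157],[-1,0,0,0,0,0,0.157],[-1,0,0,0,0,0,0.157],[-1,0,0,0,0,0,0],[-1,0,0,0,0,0,0]]]'
cat >> h.py <<'E'
from scipy.spatial.transform import Rotation as Ro
C=np.array([.6108,-.0223])
def goal(lev,tang,z,r=.122,yaw=None):
    # cm shift in tool axes to have tip at lever angle lev, tang m along ccw tangent, TCP height z
    s=bot.observe();R=Ro.from_euler('xyz',s["tool_rot"])
    g=C+r*np.array([np.cos(lev),np.sin(lev)])+tang*np.array([-np.sin(lev),np.cos(lev)])
    d=R.inv().apply(np.r_[g,z]-s["position"])*100
    print("pos",np.round(s["position"],4),"rot",np.round(s["tool_rot"],3),"q",np.round(s["qpos"],2),"w",s["grip_width"],"goal",g,"shift cm",np.round(d,2))
E
python3 -c "
from h import *
goal(1.811,-.05,.405)"
```

```text
clock: 1.1
position: [0.2368, 0.5784, 0.4045]
tool_rot: [-3.141, 0.0, 1.815]
force: [0.2, 0.5, -0.8]
grip_width: -0.0
finger_force: 0.0
pos [0.2368 0.5784 0.4045] rot [-3.141  0.     1.815] q [-1.41  0.53  0.19  1.61 -0.11  1.01 -0.94] w -2.0701581985234995e-05 goal [0.63034062 0.10809235] shift cm [-5.513e+01  2.684e+01 -4.000e-02]
```

```bash
python3 -m creep '[[[-1,-4.6,2.24,0,0,0,0],[-1,-4.6,2.24,0,0,0,0],[-1,-4.6,2.24,0,0,0,0],[-1,-4.6,2.24,0,0,0,0],[-1,-4.6,2.24,0,0,0,0],[-1,-4.6,2.24,0,0,0,0],[-1,-4.6,2.24,0,0,0,0],[-1,-4.6,2.24,0,0,0,0],[-1,-4.6,2.24,0,0,0,0],[-1,-4.6,2.24,0,0,0,0],[-1,-4.6,2.24,0,0,0,0],[-1,-4.6,2.24,0,0,0,0]]]'; python3 -m creep '[[[-1,0,0,0,0,0,0],[-1,0,0,0,0,0,0]]]' >/dev/null
python3 - <<'E'
from h import *
goal(1.811,-.05,.341)
f,h,P=look("side");cv2.imwrite("pics/side1.png",f["image"])
E
```

```text
clock: 2.6
position: [0.6302, 0.1046, 0.4047]
tool_rot: [3.142, -0.0, 1.814]
force: [0.5, -0.3, 0.4]
grip_width: -0.0005
finger_force: 0.0
pos [0.6291 0.1062 0.4044] rot [-3.141e+00 -1.000e-03  1.812e+00] q [-0.45  0.56  0.29  1.58 -0.18  1.03  0.13] w -9.161008144352612e-05 goal [0.63034062 0.10809235] shift cm [0.15 0.17 6.34]
```

View pics/side1.png

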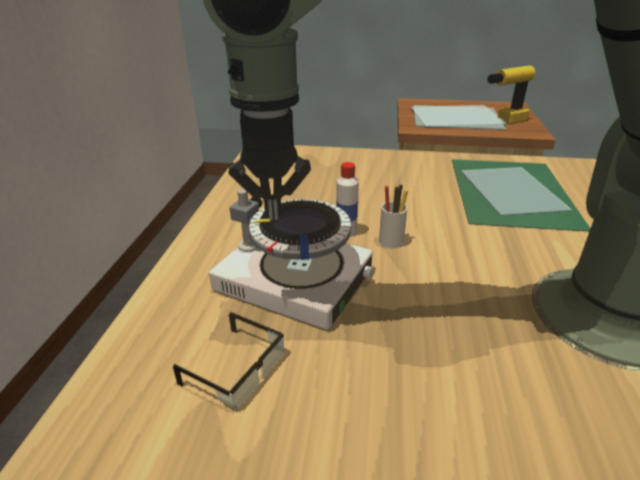

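The side view shows the shut fingers at about (272,210), clear of the tab at (304,245) on its clockwise side. Next I lower them and approach.

```bash
python3 -m creep '[[[-1,0.1,0.2,2.1,0,0,0],[-1,0,0,2.1,0,0,0],[-1,0,0,2.1,0,0,0],[-1,0,-1.1,0,0,0,0],[-1,0,-1.1,0,0,0,0],[-1,0,-0.4,0,0,0,0],[-1,0,-0.4,0,0,0,0],[-1,0,0,0,0,0,0],[-1,0,0,0,0,0,0]]]'
python3 - <<'E'
from h import *
goal(1.811,-.0215,.341)
f,h,P=look();report(C,f,h,P);cv2.imwrite("pics/top1.png",cv2.resize(f["image"][90:330,200:520],None,fx=2.4,fy=2.4))
E
```

```text
clock: 4.03
position: [0.6019, 0.1003, 0.3417]
tool_rot: [-3.142, 0.0, 1.811]
force: [-0.5, -0.3, -0.1]
grip_width: -0.0001
finger_force: 0.0
pos [0.6019 0.1003 0.3417] rot [-3.142  0.     1.811] q [-0.45  0.59  0.27  1.71 -0.19  0.87  0.15] w -8.779353190432517e-05 goal [0.60265887 0.10131218] shift cm [0.08 0.1  0.07]
red 0 [nan nan nan] r nan ang nan
yellow 56 [ 0.6796 -0.0049  0.1578] r 0.071 ang 0.2483
blue 0 [nan nan nan] r nan ang nanh.py:21: RuntimeWarning: Mean of empty slice.
  p=P[m].mean(0);out[k]=np.arctan2(p[1]-c[1],p[0]-c[0])
  ret = um.true_divide(
```

View pics/top1.png

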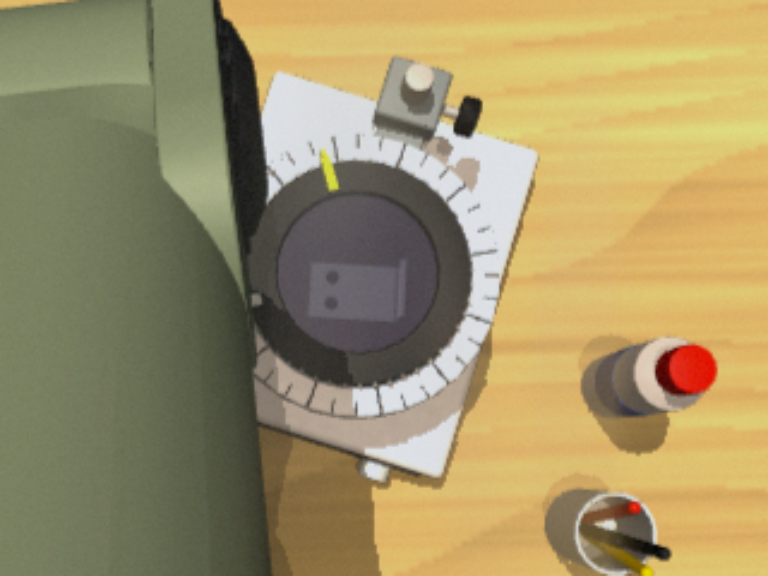

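The top view shows the pointer still near its start (crop pixel (330,165)). The arm hides the lever. Contact is about to begin, so I push round the arc.

```bash
python3 -m creep '[[[-1,0.13,-0.98,0,0,0,-0.08],[-1,0.13,-0.98,0,0,0,-0.08],[-1,0.13,-0.98,0,0,0,-0.08],[-1,0.13,-0.98,0,0,0,-0.08],[-1,0.13,-0.98,0,0,0,-0.08],[-1,0.13,-0.98,0,0,0,-0.08],[-1,0.13,-0.98,0,0,0,-0.08],[-1,0.13,-0.98,0,0,0,-0.08],[-1,0.13,-0.98,0,0,0,-0.08],[-1,0.06,-0.49,0,0,0,-0.04],[-1,0,0,0,0,0,0],[-1,0,0,0,0,0,0]]]'
python3 - <<'E' 2>/dev/null
from h import *
goal(1.811+.76,-.0215,.341)
for n in("top","side"):
    f,h,P=look(n);report(C,f,h,P);cv2.imwrite(f"pics/{n}2.png",f["image"])
E
```

```text
clock: 5.58
position: [0.5194, 0.0606, 0.3416]
tool_rot: [-3.141, -0.0, 2.57]
force: [-0.5, -0.3, -0.5]
grip_width: -0.0001
finger_force: 0.0
pos [0.5194 0.0606 0.3416] rot [-3.141 -0.     2.57 ] q [-0.29  0.45  0.07  1.93 -0.05  0.77  0.81] w -0.00014470041973871923 goal [0.51973993 0.06168996] shift cm [0.03 0.11 0.06]
red 2 [0.6529 0.0721 0.1471] r 0.1034 ang 1.1513
yellow 7 [0.6531 0.047  0.1581] r 0.0812 ang 1.0226
blue 0 [nan nan nan] r nan ang nan
red 28 [0.6468 0.0718 0.1476] r 0.1007 ang 1.2051
yellow 49 [0.6468 0.0416 0.1589] r 0.0733 ang 1.058
blue 0 [nan nan nan] r nan ang nan
```

View pics/top2.png

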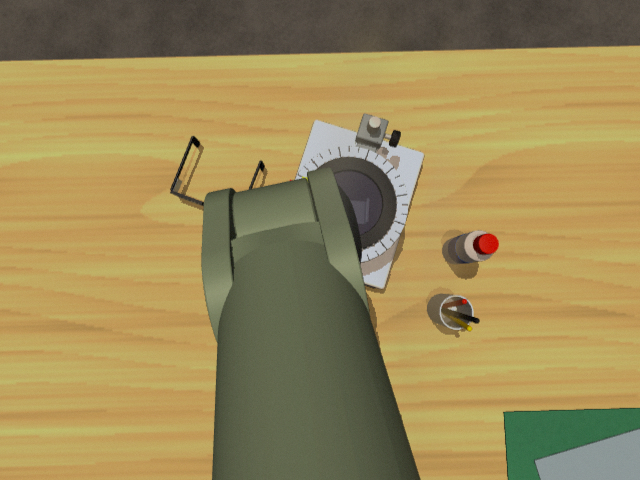

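The arm hides most of the ring from above. The side camera sees both marks, with about 0.14 rad left to go. I push 0.10 more and measure.

```bash
python3 -m creep '[[[-1,0.08,-0.49,0,0,0,-0.04],[-1,0.08,-0.49,0,0,0,-0.04],[-1,0.04,-0.25,0,0,0,-0.02],[-1,0,0,0,0,0,0],[-1,0,0,0,0,0,0]]]'
python3 - <<'E' 2>/dev/null
from h import *
goal(1.811+.86,-.0215,.341)
f,h,P=look("side");report(C,f,h,P);cv2.imwrite("pics/side3.png",cv2.resize(f["image"][170:290,220:380],None,fx=5,fy=5,interpolation=cv2.INTER_CUBIC))
E
```

```text
clock: 6.3
position: [0.5112, 0.0511, 0.3417]
tool_rot: [-3.141, -0.0, 2.67]
force: [0.6, -0.1, -0.8]
grip_width: 0.0002
finger_force: 0.1
pos [0.5112 0.0511 0.3417] rot [-3.141 -0.     2.67 ] q [-0.25  0.43  0.05  1.95 -0.03  0.76  0.91] w 0.0001790825929498858 goal [0.51180985 0.05217952] shift cm [-0.    0.13  0.07]
red 32 [0.6462 0.07   0.148 ] r 0.0988 ang 1.2045
yellow 50 [0.641  0.0448 0.1586] r 0.0736 ang 1.1484
blue 0 [nan nan nan] r nan ang nan
```

View pics/side3.png

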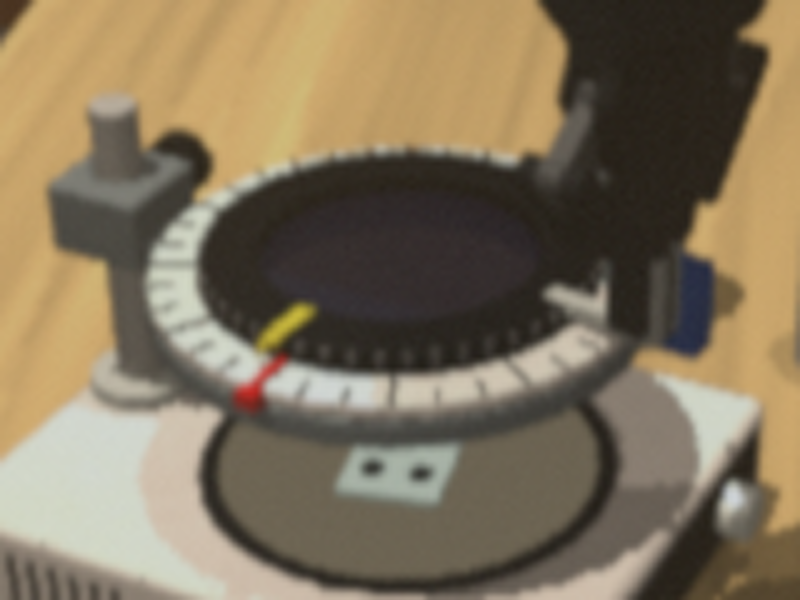

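In this crop the pointer tip (262,347) is just short of the red line (280,362), with about 0.05 rad left. I push 0.055, back off and rise.

```bash
python3 -m creep '[[[-1,0.05,-0.34,0,0,0,-0.028],[-1,0.05,-0.34,0,0,0,-0.028],[-1,0,0,0,0,0,0],[-1,0,0,0,0,0,0],[-1,0.3,1.5,0,0,0,0],[-1,0.3,1.5,0,0,0,0],[-1,0,0,0,0,0,0]]]'
python3 - <<'E' 2>/dev/null
from h import *
goal(2.757,-.05,.405)
f,h,P=look("side");report(C,f,h,P);cv2.imwrite("pics/side4.png",cv2.resize(f["image"][170:290,220:380],None,fx=5,fy=5,interpolation=cv2.INTER_CUBIC))
E
```

```text
clock: 7.22
position: [0.5141, 0.0771, 0.3416]
tool_rot: [3.141, -0.0, 2.729]
force: [0.9, 0.6, 0.2]
grip_width: -0.0002
finger_force: 0.0
pos [0.5141 0.0771 0.3416] rot [ 3.141 -0.     2.729] q [-0.29  0.44  0.03  1.94 -0.02  0.76  0.91] w -0.00022919756395583436 goal [0.51647102 0.06981972] shift cm [-0.51 -0.57 -6.34]
red 28 [0.647  0.0725 0.1478] r 0.1014 ang 1.206
yellow 50 [0.6368 0.0464 0.1587] r 0.0735 ang 1.2096
blue 0 [nan nan nan] r nan ang nan
```

View pics/side4.png

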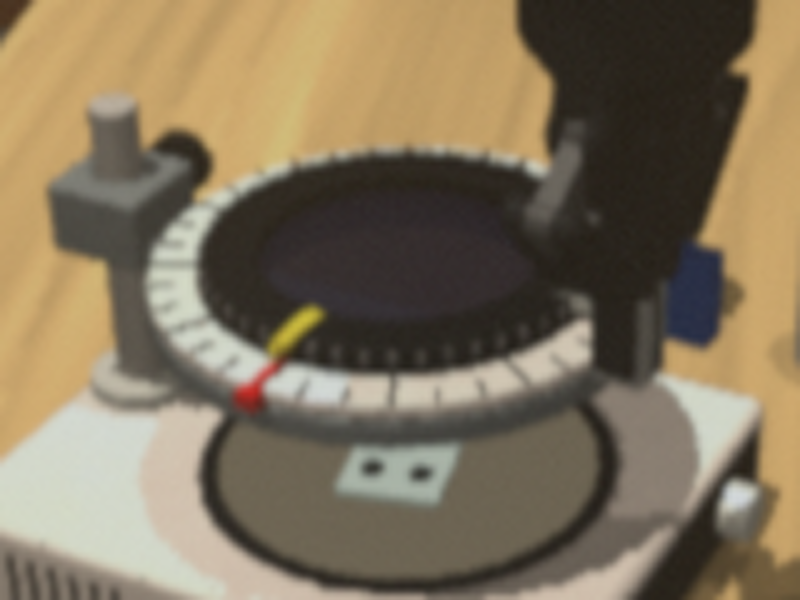

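The pointer now runs straight into the red line at about (275,355). I rise, move away and check from above.

```bash
python3 -m creep '[[[-1,0,0,-3,0,0,0],[-1,0,0,-4,0,0,0],[-1,0,0,-4,0,0,0],[-1,0,4,0,0,0,0],[-1,-3,5,0,0,0,0],[-1,-3,5,0,0,0,0],[-1,0,5,0,0,0,0],[-1,0,5,0,0,0,0],[-1,0,5,0,0,0,0],[-1,0,5,0,0,0,0],[-1,0,0,0,0,0,0],[-1,0,0,0,0,0,0]]]'
python3 - <<'E' 2>/dev/null
from h import *
f,h,P=look("top");report(C,f,h,P);cv2.imwrite("pics/top5.png",f["image"])
E
```

```text
clock: 8.78
position: [0.706, 0.3616, 0.4511]
tool_rot: [-3.14, 0.0, 2.726]
force: [0.5, -0.3, 0.3]
grip_width: 0.0001
finger_force: 0.0
red 31 [0.6481 0.0698 0.1486] r 0.0994 ang 1.1858
yellow 68 [0.6373 0.0434 0.158 ] r 0.0708 ang 1.1871
blue 111 [0.4991 0.0235 0.1892] r 0.1207 ang 2.7521
```

View pics/top5.png

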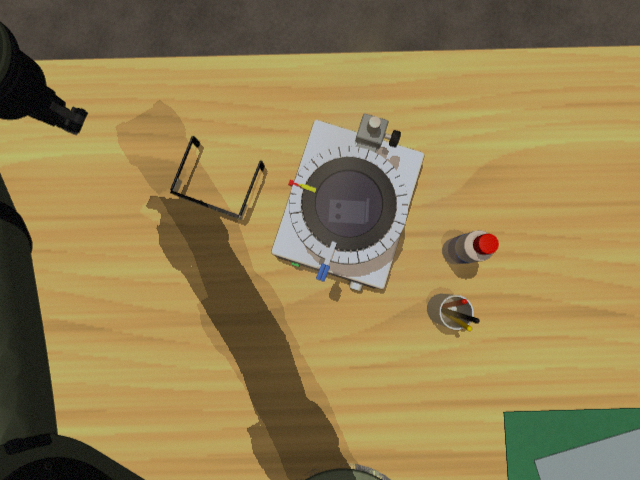

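The pointer at (308,187) lies on the red line at (292,183). The measured difference is 0.001 rad. The other objects are where they were and the arm is clear.

```bash
python3 -c "
from workcell import bot
print(bot.job_done())"
```

```text
the job is handed in; nothing more can be done
None
```

The yellow pointer stands on the red line, about 0.001 rad off in the last top view (limit 0.055). The dial and the loose objects look unmoved, the arm is clear, and the job was handed in after about 9 s; no verdict came back.

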